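Tidy the sewing table: spools on the stand, buttons in their trays

ROBOT

A 7-joint arm with a two-finger parallel gripper is mounted at the origin on the work surface. World frame = base frame: x ahead of the robot, y to its left, z up, the work surface at z = 0. Lengths are in m, angles in rad, forces in N, time in s.
With the tool pointing down it reaches from about 0.4 to 0.75 m from the base axis. Payload 19.5 kg.
Tool frame: the origin (TCP) lies at the very end of the fingers, on their centre line; the grasp point (between the pads) lies env.grip_depth behind it (env.grip_depth is the distance from the TCP to the grasp point, in m); z points along the fingers, y is the line along which they close (so a half turn about z gives the same grasp; the last joint's range is limited). The gripper opens to 85 mm and grips with 20 to 120 N. Pads are 22 mm wide; open, the fingers measure 114 mm over their backs; the gripper's body (76 mm by 85 mm) begins 54 mm behind the grasp point. The pads swing forward as they close: fully open they stand 13 mm farther back than shut.
Start: joints at [1.075, 0.707, -0.028, 1.485, 0.022, 0.951, -0.075], TCP at [0.252, -0.517, 0.231] pointing down, gripper open.
Joint ranges: [-2.71, 2.71], [-0.32, 2.16], [-1.57, 1.52], [0, 2.45], [-1.46, 4.6], [0, 2.02], [-2.83, 2.83]. Speed limits (rad/s): [1.89, 1.89, 2.57, 2.57, 3.01, 3.01, 3.01].

INTERFACE

Orientations are given as a rotation vector (axis times angle).
In Python, from rig import get_obs, eyes, order, env gives the robot as it stands. The module is installed in compiled form; this text tells all that it offers.
- The arm moves only by the tool servo_tool, never from a script. Its argument "commands" is one flat list of numbers, 7 for each row, row after row: the turn, a rotation vector about the tool's x, y, z in degrees, then the shift along the tool's x, y, z in m, then the opening, from 0 (shut) to 1 (fully open). In form: [rx, ry, rz, tx, ty, tz, claw, rx, ry, rz, tx, ty, tz, claw, ...]. A call has exactly 10 rows; each row shifts and turns the commanded pose from where the row before left it, along the tool's axes as they then stand; what a row does not reach is not made up. A row lasts 1/10 s, in which the tool goes at most 50 mm and 8.59 degrees, less where a joint would pass 70% of its speed; a pose out of reach is approached as far as the arm can. A call is refused whole if a number of a shift passes 0.05 or a number of a turn 8.59, either way. A call with a gripper value outside its range is refused whole. The fingers move at their own pace and stop on an object; "force" is the grip in N (left out, the last holds). Time passes only in rows, so rows that do not move let the fingers close, or fill a call up. It gives the time, the measured TCP pose, the force, the opening and the grip force at its end, in the units of the state.
- get_obs(): the state, without advancing time (a new reading comes with each control period).
- eyes.capture(name): name is "scene" or "side" or "wrist"; returns (picture, depth): 420x560x3 uint8, blue, green, red; 420x560 float32, m along the optical axis (not along the pixel's ray), 0 where there is no reading.
- eyes.camera_model(name): a dict with "intrinsics" (3x3 intrinsics, pixels), "k1" (the pictures are not rectified: a ray, as slopes to the right and down, at radius r is drawn at 1 + k1 r^2 times it, then the intrinsics apply), "R" (3x3) and "t" (3): a world point X has camera coordinates R X + t. Camera axes: x right, y down, z forward; pixel columns grow to the right and rows downward; lengths in m; the calibration is good to about 2 mm. A picture is of the moment at which its call begins: read the wrist's pose just before it. camera_model takes no time and is no camera call; for the wrist camera it gives the pose at the moment of the call.
- order.job_done(): hands the job in; it is judged then, once.
Trained networks look in the newest picture that a camera, given by its name, has taken for a name from the list of things; names that differ only in an ending like _2 or _b are one class to them, and where a whole thing is asked for, a point or a joint stands for the part that bears it (a point fixed in the world has none). Each returns a list of dicts, best first, with "conf" (0 to 1); they miss things now and then, are a little off and sometimes report something else, mostly with a low value. They report only what shows in the picture. A call takes as long as a camera call. They do not tell look-alikes from the thing itself.
- eyes.regions_of(camera, query): "pixels" (420x560 bool, what is visible of it) and "rect" ([left, top, width, height] in pixels, round what is visible of it).
The state is a dict: "time": time; "joints": joint angles; "joint_velocities": joint speeds; "effort": joint torques, N m; "position": TCP position; "orientation": TCP orientation; "ft_force": force on the tool from outside, world axes, zero at the start; "wrist_torque": the same for the moment, N m; "finger_gap": finger opening in m; "grip_force": force on a finger pad.
Only numpy, scipy, OpenCV 4.12 (cv2) and the standard library are available. Lean on these libraries where they do the work, as an engineer would, in place of code of your own. Each camera call takes 0.05 s, during which the arm holds its last target. There are 200 camera calls.

TASK

Clear up this sewing table: put both thread spools on the spool stand's spindle, wide flange down, the large pink one fully home at the bottom and the small blue one resting on top of it. Sort the three coat buttons by colour, both black ones in the black tray side by side and the red one in the red tray, each lying flat on the tray's floor. Leave the tape measure and the thimble where they are.

Things in the scene. Friction and masses are not known exactly. Their poses are not given: they have to be found in the camera images.
- pink_spool: LARGE wooden thread spool with pink winding and a pink band on its head, standing upright on its wide foot flange: 55 mm tall; foot flange 60 mm across and 7 mm thick, winding 44 mm across, head (upper) flange 50 mm across and 8 mm thick; a 16 mm bore goes right through along its axis. Origin: centre of its underside; z along the bore, up. Loose, 60 to 130 g
- blue_spool: SMALL wooden thread spool with blue winding and a blue band on its head, standing upright on its wide foot flange: 42 mm tall; foot flange 48 mm across and 7 mm thick, winding 35 mm across, head flange 40 mm across and 8 mm thick; a 16 mm bore right through. Origin: centre of its underside; z up. Loose, 35 to 70 g
- black_button_a: one of two alike black coat buttons: flat disc 38 mm across, 7 mm thick, lying flat. Origin: centre of its underside; z up. Loose, 14 g
- black_button_b: the other black coat button, same size: 38 mm across, 7 mm thick. Origin: centre of its underside; z up
- red_button: red coat button: flat disc 38 mm across, 7 mm thick, lying flat. Origin: centre of its underside; z up. Loose, 14 g
- spool_stand: fixed spool stand: dark wooden disc 84 mm across and 10 mm thick with an upright steel spindle in its middle, 10 mm in diameter, 85 mm tall above the disc's top (tapered tip). Origin: centre of the disc's underside, on the table; z along the spindle, up. With the large spool seated, 30 mm of spindle stand out above it
- black_tray: fixed black open tray with a pale lining on its floor, 106 mm (its x) by 120 mm (its y) outside, 14 mm high, walls and floor 3 mm thick. Origin: centre of its underside; z up. Two buttons fit side by side along its y
- red_tray: fixed red open tray with a pale lining on its floor, same size: 106 mm (its x) by 120 mm (its y) outside, 14 mm high, walls and floor 3 mm. Origin: centre of its underside; z up
- tape_measure: bystander, to be left alone: round yellow tape-measure case, 52 mm across, 16 mm high, lying flat, with a small steel tab (37 mm from the middle) at its rim. Origin: centre of its underside. Loose
- thimble: bystander, to be left alone: brass thimble standing mouth down, 20 mm across its rim, 22 mm high. Origin: centre of its underside. Loose
Mind the look-alikes: they are no part of the job. What is shaped like the black_button_b but green is not meant. What is shaped like the black_button_a but green is not meant.

How it is judged:
At the end, for the whole second after the job is handed in: Pink spool upright (0.1 rad) on the stand's disc, blue one upright on top of it, on the spindle (8 mm sideways, 4 mm in height); black buttons flat (0.15 rad) on the black tray's floor, none on another, the red one on the red tray's floor; all released and at rest (horizontal distance between each of pink_spool, blue_spool and spool_stand below 0.008 m and z of pink_spool in the frame of spool_stand between 0.006 and 0.014 m and angle between each of pink_spool, blue_spool's own z axis and vertical below 0.1 rad and z of blue_spool in the frame of spool_stand between 0.061 and 0.069 m and horizontal distance between each of black_button_a, black_button_b and black_tray below 0.055 m and z of each of black_button_a, black_button_b in the frame of black_tray below 0.0065 m and angle between each of black_button_a, black_button_b, red_button's own z axis and vertical below 0.15 rad and horizontal distance between red_button and red_tray below 0.055 m and z of red_button in the frame of red_tray below 0.0065 m and linear speed of each of pink_spool, blue_spool, black_button_a, black_button_b, red_button below 0.02 m/s); the robot touches nothing.
It fails at once if the tape measure is pushed more than 25 mm from where it lay (distance of tape_measure from where it was at the start of the episode above 0.025 m).
It fails at once if the thimble is pushed more than 25 mm from where it lay (distance of thimble from where it was at the start of the episode above 0.025 m).
It also fails if it takes over 128 s, if anything falls off the work surface, if the arm or the gripper's body presses on something with over 40 N, if the wrist force passes 120 N, or if a joint passes its speed limit or range.

## Working session

There is one attempt and no reset: what is moved stays moved. The work goes in short steps, Python scripts to look and compute and a tool call to move; the robot and the scene stay as the last step left them, time stands still between calls to the robot, and variables do not carry over. Pictures are saved under pics/ and viewed, at most 14 in all, crops included, and the job is handed in when it is done.

Besides the shell and the picture viewer there is one more tool, called after "Request:" in YAML: its name, and indented under it one key for each argument. servo_tool: Moves the arm, as the interface text tells. Its arguments: {"type":"object","properties":{"commands":{"type":"array","items":{"type":"number"}},"force":{"type":"number"}},"required":["commands"]}

```bash
mkdir -p pics
cat > h.py <<'E'
import numpy as np, cv2
from scipy.spatial.transform import Rotation as Ro
from rig import get_obs, eyes, order, env
def cloud(cam, depth, m):
    """world points of pixel grid"""
    K=np.array(m["intrinsics"]); k1=m["k1"]
    v,u=np.mgrid[0:420,0:560]
    xd=(u-K[0,2])/K[0,0]; yd=(v-K[1,2])/K[1,1]
    x,y=xd.copy(),yd.copy()
    for _ in range(8):
        f=1+k1*(x*x+y*y); x,y=xd/f,yd/f
    P=np.stack([x*depth,y*depth,depth],-1)
    return (P-np.array(m["t"]))@np.array(m["R"])
def snap(cam,fn=None):
    m=eyes.camera_model(cam); im,d=eyes.capture(cam)
    if fn: cv2.imwrite("pics/"+fn,im)
    return im,d,cloud(cam,d,m)
E
python3 - <<'E'
from h import *
o=get_obs(); print({k:np.round(v,3) for k,v in o.items()}, env.grip_depth)
for c in ["scene","side"]:
    im,d,P=snap(c,c+"0.png"); np.savez(c+"0.npz",im=im,d=d,P=P)
    print(c, eyes.camera_model(c)["t"], eyes.camera_model(c)["k1"])
    for q in ["pink_spool","blue_spool","black_button_a","red_button","spool_stand","black_tray","red_tray","tape_measure","thimble"]:
        for r in eyes.regions_of(c,q):
            px=r["pixels"]&(d>0); p=P[px]
            top=p[p[:,2]>np.percentile(p[:,2],95)-.004] if len(p) else p
            print(q,round(r["conf"],2),r["rect"],np.round(np.median(p,0),3) if len(p) else None, np.round((top.min(0)+top.max(0))/2,3) if len(p) else None, np.round(im[px].mean(0)))
E
```

```text
{'time': np.float64(0.0), 'joints': array([ 1.075,  0.707, -0.028,  1.485,  0.022,  0.951, -0.075]), 'joint_velocities': array([ 0.001, -0.001,  0.   , -0.   , -0.   , -0.001, -0.   ]), 'effort': array([-0.0000e+00, -8.8323e+01,  1.2350e+00, -2.3618e+01,  1.7000e-02,
        6.0000e-03, -0.0000e+00]), 'position': array([ 0.252, -0.517,  0.231]), 'orientation': array([-3.06 , -0.706,  0.   ]), 'ft_force': array([-0.082, -0.144, -0.281]), 'wrist_torque': array([ 0.031, -0.009,  0.036]), 'grip_force': np.float64(0.0), 'finger_gap': np.float64(0.085)} 0.0187
scene [-0.39393953 -0.17368874  1.09483481] 0.0357897280680549
pink_spool 0.65 [194.0, 246.3, 32.7, 43.0] [ 0.519 -0.145  0.036] [ 0.509 -0.139  0.054] [ 79. 104. 145.]
blue_spool 0.86 [249.6, 189.1, 20.1, 22.6] [0.429 0.057 0.026] [0.421 0.064 0.041] [ 91.  90. 107.]
blue_spool 0.19 [276.6, 239.1, 82.5, 64.6] [0.649 0.009 0.003] [0.647 0.012 0.012] [ 91.  98. 106.]
black_button_a 0.63 [261.7, 228.5, 19.3, 13.9] [0.512 0.008 0.006] [0.51  0.01  0.006] [40. 41. 44.]
black_button_a 0.61 [318.9, 166.2, 12.0, 12.8] [0.437 0.286 0.006] [0
[... 2027 characters left out ...]
l_stand 0.69 [348.0, 154.5, 21.7, 12.8] [ 0.428 -0.208  0.007] [ 0.428 -0.213  0.008] [ 28.  27. 137.]
spool_stand 0.32 [258.2, 288.3, 27.9, 27.2] [0.427 0.217 0.008] [0.429 0.214 0.008] [33. 34. 36.]
black_tray 0.61 [155.0, 166.4, 90.5, 51.2] [0.649 0.017 0.004] [0.648 0.013 0.014] [76. 82. 89.]
red_tray 0.92 [213.9, 117.9, 66.7, 36.3] [ 0.671 -0.201  0.005] [ 0.669 -0.199  0.014] [ 68.  73. 150.]
tape_measure 0.64 [209.9, 243.1, 38.2, 32.5] [0.516 0.172 0.016] [0.518 0.164 0.017] [ 45. 134. 166.]
thimble 0.61 [256.9, 285.1, 28.2, 28.5] [0.427 0.216 0.008] [0.428 0.214 0.008] [32. 33. 34.]
thimble 0.58 [335.0, 183.4, 10.2, 11.5] [ 0.422 -0.073  0.012] [ 0.423 -0.076  0.021] [ 29.  99. 134.]
```

View pics/scene0.png

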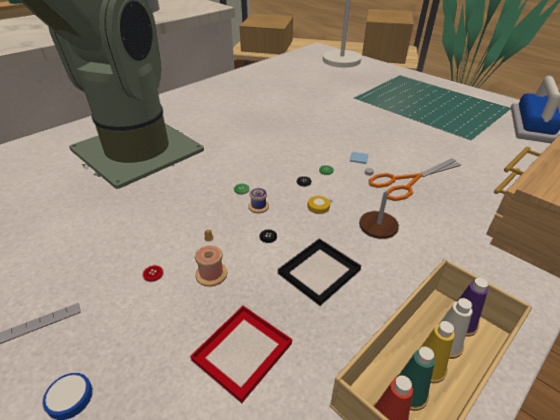

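View pics/side0.png

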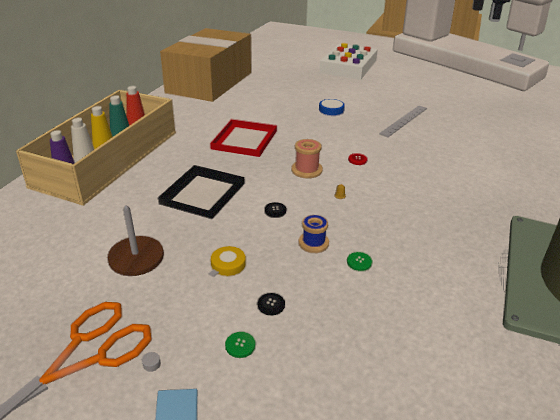

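Run:
```python
from h import *
from scipy.optimize import least_squares
# circle fit of tops in fused clouds
S=[np.load(c+"0.npz") for c in("scene","side")]
for n,c,z0,z1,r in [("pink",(.508,-.137),.050,.060,.025),("blue",(.4205,.066),.038,.046,.02),("A",(.509,.012),.004,.010,.019),("B",(.429,.212),.004,.01,.019),("red",(.43,-.214),.004,.01,.019),("disc",(.652,.205),.006,.013,.042),("tip",(.652,.205),.04,.1,.005),("thim",(.423,-.076),.012,.026,.008),("tape",(.5185,.162),.013,.02,.026)]:
  for s,lab in zip(S,("scene","side")):
    P=s["P"].reshape(-1,3); P=P[s["d"].ravel()>0]
    q=P[(np.hypot(P[:,0]-c[0],P[:,1]-c[1])<r+.012)&(P[:,2]>z0)&(P[:,2]<z1)]
    if len(q)<5: print(n,lab,len(q)); continue
    hull=cv2.convexHull(q[:,:2].astype(np.float32)); (cc,rr)=cv2.minEnclosingCircle(hull)
    print(n,lab,len(q),np.round(cc,4),round(rr,4),"bbox",np.round((q.min(0)+q.max(0))/2,4),"z",np.round(np.median(q[:,2]),4))
for s,lab in zip(S,("scene","side")):
  for n,c in(("bt",(.648,.012)),("rt",(.67,-.2))):
    P=s["P"].reshape(-1,3); q=P[(abs(P[:,0]-c[0])<.09)&(abs(P[:,1]-c[1])<.09)&(P[:,2]>.010)&(P[:,2]<.018)]
    print(n,lab,cv2.minAreaRect(q[:,:2].astype(np.float32)))
```

```text
pink scene 428 [ 0.508  -0.1371] 0.0259 bbox [ 0.5083 -0.1377  0.0534] z 0.0541
pink side 321 [ 0.5075 -0.135 ] 0.0256 bbox [ 0.5075 -0.1346  0.0544] z 0.0553
blue scene 140 [0.421  0.0623] 0.0209 bbox [0.4212 0.0641 0.0413] z 0.0411
blue side 335 [0.4217 0.0675] 0.0206 bbox [0.4213 0.0674 0.0414] z 0.0422
A scene 180 [0.5085 0.0085] 0.0196 bbox [0.5086 0.0092 0.0064] z 0.006
A side 252 [0.5087 0.0111] 0.021 bbox [0.5083 0.0116 0.0068] z 0.0073
B scene 112 [0.4291 0.2117] 0.0197 bbox [0.4293 0.2109 0.0064] z 0.0064
B side 468 [0.4286 0.2138] 0.0195 bbox [0.4288 0.2141 0.0071] z 0.0078
red scene 218 [ 0.4294 -0.216 ] 0.0193 bbox [ 0.4297 -0.216   0.0058] z 0.0053
red side 163 [ 0.4288 -0.2116] 0.0206 bbox [ 0.4289 -0.2126  0.0069] z 0.0074
disc scene 756 [0.6528 0.2034] 0.0428 bbox [0.6524 0.2026 0.0094] z 0.0091
disc side 1548 [0.6528 0.2064] 0.0435 bbox [0.652  0.2066 0.0095] z 0.0108
tip scene 104 [0.653  0.2023] 0.0052 bbox [0.6527 0.2019 0.068 ] z 0.0683
tip side 239 [0.651  0.2074] 0.0053 bbox [0.6515 0.2076 0.0682] z 0.0693
thim scene 40 [ 0.4239 -0.0806] 0.0075 bbox [ 0.4236 -0.0805  0.0176] z 0.0195
thim side 64 [ 0.4232 -0.0768] 0.0081 bbox [ 0.4236 -0.0763  0.0177] z 0.019
tape scene 246 [0.518  0.1607] 0.0264 bbox [0.5188 0.1605 0.0155] z 0.0153
tape side 655 [0.5172 0.1625] 0.0274 bbox [0.5175 0.1643 0.0161] z 0.0164
bt scene ((0.6473323702812195, 0.012103568762540817), (0.12249798327684402, 0.10876115411520004), 89.25153350830078)
rt scene ((0.6698459386825562, -0.2019050121307373), (0.10707888007164001, 0.12099786102771759), 6.897112846374512)
bt side ((0.6482939720153809, 0.013503480702638626), (0.12487183511257172, 0.10887012630701065), 89.5093002319336)
rt side ((0.66929030418396, -0.19987250864505768), (0.10651660710573196, 0.1262809932231903), 6.111238479614258)
```

Candidates in the scene picture: the pink spool is at (209,265) and the blue spool at (258,199). The black buttons are at (268,236) and (304,181), and the red button is at (152,272). The green look-alikes at (241,188) and (326,170) are not wanted, nor is the blue-rimmed disc at (68,395). The side view agrees. I'll turn the tool to yaw 90° and move over the pink spool.

Request:
servo_tool:
  commands: [0,0,-8,0,0,0,1,0,0,-8,0,0,0,1,0,0,-8,0,0,0,1,0,0,-8,0,0,0,1,0,0,-8,0,0,0,1,0,0,-8,0,0,0,1,0,0,-8,0,0,0,1,0,0,-8,0,0,0,1,0,0,0,0,0,0,1,0,0,0,0,0,0,1]
  force: 30

```text
time: 2.0
position: [0.252, -0.5168, 0.2312]
orientation: [-2.226, -2.216, -0.0]
ft_force: [0.6, -0.1, 0.6]
finger_gap: 0.0857
grip_force: 0.0
```

Request:
servo_tool:
  commands: [0,0,0,0.042,0.028,0,1,0,0,0,0.042,0.028,0,1,0,0,0,0.042,0.028,0,1,0,0,0,0.042,0.028,0,1,0,0,0,0.042,0.028,0,1,0,0,0,0.042,0.028,0,1,0,0,0,0.042,0.028,0,1,0,0,0,0.042,0.028,0,1,0,0,0,0.042,0.032,0,1,0,0,0,0,0,0,1]

```text
time: 3.0
position: [0.5074, -0.1377, 0.2313]
orientation: [-2.216, -2.226, -0.005]
ft_force: [-0.7, -0.6, 0.1]
finger_gap: 0.0849
grip_force: 0.0
```

Run:
```python
from h import *
o=get_obs(); print(o["time"],o["position"],Ro.from_rotvec(o["orientation"]).as_matrix().round(4))
im,d,P=snap("wrist","w1.png"); m=eyes.camera_model("wrist"); print(-np.array(m["R"]).T@m["t"],np.array(m["R"]).round(3))
q=P[(abs(P[...,0]-.508)<.06)&(abs(P[...,1]+.137)<.06)&(d>0)]
t=q[(q[:,2]>.045)&(q[:,2]<.07)]; print(len(t))
if len(t)>5: print(cv2.minEnclosingCircle(t[:,:2].astype(np.float32)),np.median(t,0))
```

```text
3.0 [ 0.50742842 -0.13773714  0.23133418] [[-0.0042  1.      0.002 ]
 [ 1.      0.0042  0.0028]
 [ 0.0028  0.002  -1.    ]]
[ 0.50415324 -0.06534012  0.37418554] [[ 1.     0.     0.001]
 [-0.    -0.954  0.299]
 [ 0.001 -0.299 -0.954]]
1434
((0.5066917538642883, -0.13807930052280426), 0.02484276331961155) [ 0.50632518 -0.13695903  0.0553716 ]
```

View pics/w1.png

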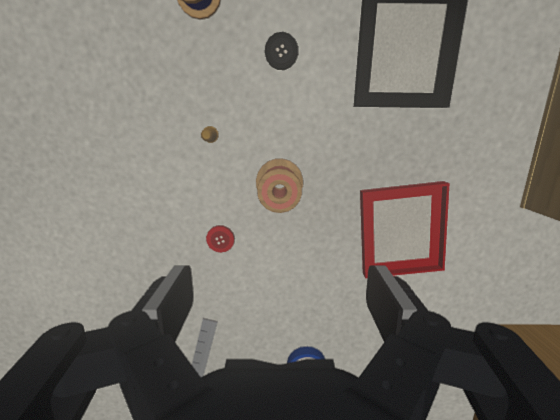

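The pink spool shows at (279,187), with its head and bore in view. Its centre measures (0.507,-0.138), as described. Now I'll descend, grip the head flange and lift.

Request:
servo_tool:
  commands: [0,0,0,0,0,0.03,1,0,0,0,0,0,0.03,1,0,0,0,0,0,0.03,1,0,0,0,0,0,0.03,1,0,0,0,0,0,0.03,1,0,0,0,0,0,0.02,1,0,0,0,0,0,0.02,1,0,0,0,0,0,0.012,1,0,0,0,0,0,0,1,0,0,0,0,0,0,1]
  force: 30

```text
time: 4.05
position: [0.5043, -0.1446, 0.0299]
orientation: [2.223, 2.22, 0.0]
ft_force: [-0.2, 0.2, 0.9]
finger_gap: 0.0855
grip_force: 0.0
```

Request:
servo_tool:
  commands: [0,0,0,0,0,0,0,0,0,0,0,0,0,0,0,0,0,0,0,0,0,0,0,0,0,0,0,0,0,0,0,0,0,0,0,0,0,0,0,0,0,0,0,0,0,0,0,0,0,0,0,0,0,0,0,0,0,0,0,0,0,0,0,0,0,0,0,0,0,0]

```text
time: 5.05
position: [0.5045, -0.1443, 0.0301]
orientation: [2.221, 2.22, 0.001]
ft_force: [-2.6, 0.5, 13.9]
finger_gap: 0.0481
grip_force: 28.6
```

Request:
servo_tool:
  commands: [0,0,0,0,0,0,1,0,0,0,0,0,0,1,0,0,0,0,0,0,1,0,0,0,0,0,0,1,0,0,0,0.003,0.001,0,1,0,0,0,0.003,0.001,0,1,0,0,0,0,0,0,1,0,0,0,0,0,0,1,0,0,0,0,0,0,1,0,0,0,0,0,0,1]

```text
time: 6.05
position: [0.5062, -0.1382, 0.0293]
orientation: [-2.221, -2.221, 0.0]
ft_force: [-0.1, 0.3, 0.3]
finger_gap: 0.0853
grip_force: 0.0
```

Run:
```python
from h import *
o=get_obs(); print(o["time"],o["position"],o["finger_gap"],Ro.from_rotvec(o["orientation"]).as_matrix().round(4))
im,d,P=snap("wrist","w2.png")
q=P[(abs(P[...,0]-.508)<.032)&(abs(P[...,1]+.137)<.045)&(d>0)]
t=q[(q[:,2]>.051)&(q[:,2]<.059)]; print(len(t))
if len(t)>5: print(cv2.minEnclosingCircle(t[:,:2].astype(np.float32)),np.median(t,0))
```

```text
6.05 [ 0.50620438 -0.13823797  0.02929168] 0.0853202630539603 [[ 1.e-04  1.e+00 -1.e-04]
 [ 1.e+00 -1.e-04  1.e-04]
 [ 1.e-04 -1.e-04 -1.e+00]]
7734
((0.503379762172699, -0.1379331350326538), 0.025169072672724724) [ 0.50336989 -0.13507063  0.05539856]
```

View pics/w2.png

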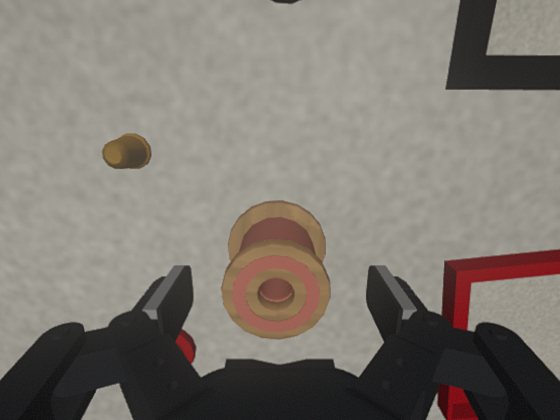

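The spool, with its bore at (276,290), is now lined up between the pads. I'll grip and lift.

Request:
servo_tool:
  commands: [0,0,0,0,0,0,0,0,0,0,0,0,0,0,0,0,0,0,0,0,0,0,0,0,0,0,0,0,0,0,0,0,0,0,0,0,0,0,0,0,0,0,0,0,0,0,0,0,0,0,0,0,0,0,0,0,0,0,0,0,0,0,0,0,0,0,0,0,0,0]

```text
time: 7.1
position: [0.5063, -0.1382, 0.0296]
orientation: [2.222, 2.221, 0.0]
ft_force: [-2.6, 0.7, 8.2]
finger_gap: 0.048
grip_force: 29.8
```

Request:
servo_tool:
  commands: [0,0,0,0,0,-0.015,0,0,0,0,0,0,-0.015,0,0,0,0,0,0,-0.015,0,0,0,0,0,0,-0.015,0,0,0,0,0,0,-0.015,0,0,0,0,0,0,-0.015,0,0,0,0,0,0,-0.015,0,0,0,0,0,0,-0.015,0,0,0,0,0,0,-0.015,0,0,0,0,0,0,0,0]

```text
time: 8.1
position: [0.5068, -0.1384, 0.1657]
orientation: [2.22, 2.22, 0.002]
ft_force: [0.1, -0.3, -0.5]
finger_gap: 0.0483
grip_force: 31.1
```

Request:
servo_tool:
  commands: [0,0,0,0.025,0,0,0,0,0,0,0.03,0.014,0,0,0,0,0,0.03,0.016,0,0,0,0,0,0.03,0.016,0,0,0,0,0,0.03,0.016,0,0,0,0,0,0.03,0.016,0,0,0,0,0,0.03,0.016,0,0,0,0,0,0.02,0.01,0,0,0,0,0,0.02,0.01,0,0,0,0,0,0,0,0,0]

```text
time: 9.1
position: [0.6203, 0.1099, 0.1631]
orientation: [-2.217, -2.224, -0.0]
ft_force: [-1.0, -0.1, -1.8]
finger_gap: 0.0479
grip_force: 31.2
```

Run:
```python
from h import *
o=get_obs(); print(o["time"],o["position"],o["finger_gap"],o["grip_force"],Ro.from_rotvec(o["orientation"]).as_matrix().round(4))
im,d,P=snap("wrist","w3.png")
p=o["position"]
q=P[(abs(P[...,0]-p[0])<.035)&(abs(P[...,1]-p[1])<.045)&(d>0)]
zt=np.percentile(q[q[:,2]<p[2]+.06][:,2],90);t=q[abs(q[:,2]-zt)<.004]; print(len(t),zt)
print(cv2.minEnclosingCircle(t[:,:2].astype(np.float32)))
t=P[(abs(P[...,0]-.652)<.05)&(abs(P[...,1]-.205)<.06)&(P[...,2]>.03)&(P[...,2]<.099)&(d>0)]; print("spindle",len(t))
if len(t)>3: print((t.min(0)+t.max(0))/2, t.max(0)-t.min(0))
```

```text
9.1 [0.62032317 0.10987786 0.16307561] 0.047914138964902944 31.231639981269836 [[-3.1e-03  1.0e+00 -9.0e-04]
 [ 1.0e+00  3.1e-03  1.3e-03]
 [ 1.3e-03 -9.0e-04 -1.0e+00]]
1034 0.20394985407274818
((0.6202358603477478, 0.12136944383382797), 0.03500308841466904)
spindle 309
[0.6517245  0.20380762 0.06337969] [0.00974444 0.00990038 0.06624321]
```

View pics/w3.png

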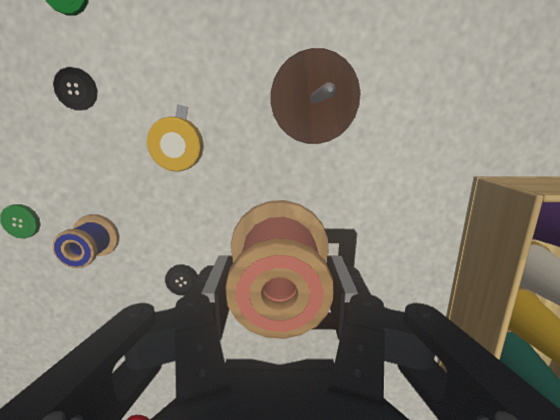

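The picture shows the spool held upright, bore at (280,288), with the spindle ahead at (321,92). I'll measure the held spool's axis from its pink ring.

```bash
cat >> h.py <<'E'
def axis(im,d,P,p,lo,hi):
    """circle of the coloured ring (hsv range) near the tool's x,y"""
    h=cv2.cvtColor(im,cv2.COLOR_BGR2HSV); m=cv2.inRange(h,lo,hi)>0
    m&=(d>0)&(np.hypot(P[...,0]-p[0],P[...,1]-p[1])<.03)
    t=P[m]; z=np.percentile(t[:,2],90); t=t[abs(t[:,2]-z)<.003]
    c,r=cv2.minEnclosingCircle(t[:,:2].astype(np.float32)); return np.array(c),r,np.median(t[:,2]),len(t)
E
python3 - <<'E'
from h import *
o=get_obs(); p=o["position"]; print(o["time"],p)
im,d,P=snap("wrist"); print(im[310,290],im[268,280],cv2.cvtColor(im[308:310,280:281],cv2.COLOR_BGR2HSV))
c,r,z,n=axis(im,d,P,p,(0,90,60),(9,255,255)); print(c,c-p[:2],r,z,n)
t=P[(abs(P[...,0]-.652)<.05)&(abs(P[...,1]-.205)<.06)&(P[...,2]>.05)&(P[...,2]<.099)&(d>0)]; s=(t.min(0)+t.max(0))/2;print(s,"go",s[:2]-c)
E
```

```text
9.15 [0.62000038 0.10789785 0.16317243]
[ 96 135 168] [ 94 129 171] [[[ 15 116 145]]

 [[ 16 118 151]]]
[0.61851537 0.10786145] [-1.48500819e-03 -3.63939028e-05] 0.020297382026910782 0.1891952314706459 2719
[0.6518352  0.20365954 0.07397042] go [0.03331983 0.09579809]
```

Request:
servo_tool:
  commands: [0,0,0,0.012,0.004,0,0,0,0,0,0.012,0.004,0,0,0,0,0,0.012,0.004,0,0,0,0,0,0.012,0.004,0,0,0,0,0,0.012,0.004,0,0,0,0,0,0.012,0.004,0,0,0,0,0,0.012,0.004,0,0,0,0,0,0.012,0.0045,0,0,0,0,0,0,0,0,0,0,0,0,0,0,0,0]

```text
time: 10.2
position: [0.6526, 0.2028, 0.1641]
orientation: [2.221, 2.222, -0.001]
ft_force: [-0.4, 0.3, -0.9]
finger_gap: 0.0483
grip_force: 31.2
```

Run:
```python
from h import *
o=get_obs(); p=o["position"]; print(o["time"],p,Ro.from_rotvec(o["orientation"]).as_matrix().round(4)[:2])
im,d,P=snap("wrist"); 
c,r,z,n=axis(im,d,P,p,(0,90,60),(9,255,255)); print(c,c-p[:2],r,z,n)
for cam in("scene","side"):
  im,d,P=snap(cam,cam+"1.png")
  t=P[(abs(P[...,0]-.652)<.02)&(abs(P[...,1]-.205)<.02)&(P[...,2]>.05)&(P[...,2]<.099)&(d>0)]
  for lo,hi in((.05,.08),(.08,.099)):
    u=t[(t[:,2]>lo)&(t[:,2]<hi)]
    if len(u): print(cam,"spindle",np.median(u,0))
  t=P[(abs(P[...,0]-.652)<.05)&(abs(P[...,1]-.205)<.05)&(P[...,2]>.125)&(P[...,2]<.14)&(d>0)]
  if len(t): print(cam,"foot",cv2.minEnclosingCircle(t[:,:2].astype(np.float32)),t.min(0),t.max(0))
a=[cv2.imread(f"pics/{c}1.png") for c in("scene","side")]
cv2.imwrite("pics/c1.png",np.hstack([cv2.resize(a[0][120:270,320:450],(390,450)),cv2.resize(a[1][140:290,70:200],(390,450))]))
```

```text
10.2 [0.65259808 0.20284682 0.16408977] [[-3.e-04  1.e+00 -3.e-04]
 [ 1.e+00  3.e-04 -3.e-04]]
[0.65084368 0.20272374] [-0.0017544  -0.00012308] 0.020315762609243393 0.19006216089003358 2711
scene spindle [0.6536893  0.20098717 0.06618462]
scene spindle [0.65345442 0.20118811 0.08798539]
scene foot ((0.6527456641197205, 0.20197056233882904), 0.030457567423582077) [0.62514154 0.17244638 0.13338467] [0.68261344 0.22795474 0.13996196]
side spindle [0.64914565 0.20957802 0.06501469]
side spindle [0.65033488 0.20878803 0.08836511]
side foot ((0.6485796570777893, 0.2072087973356247), 0.029480619356036186) [0.62188712 0.18793548 0.13513429] [0.67089416 0.23433143 0.1399813 ]
```

View pics/c1.png

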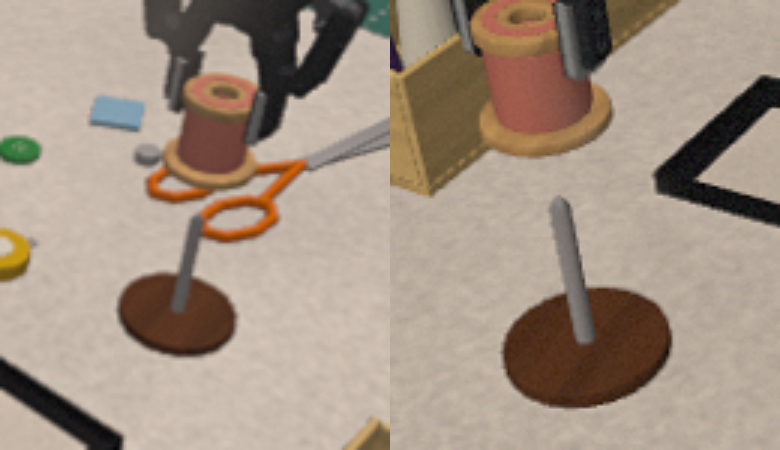

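Both views show the spool upright above the spindle. I'll nudge it about 1 mm and lower it partly.

Request:
servo_tool:
  commands: [0,0,0,0.001,0.001,0.01,0,0,0,0,0,0,0.01,0,0,0,0,0,0,0.01,0,0,0,0,0,0,0.005,0,0,0,0,0,0,0.005,0,0,0,0,0,0,0.005,0,0,0,0,0,0,0.005,0,0,0,0,0,0,0.005,0,0,0,0,0,0,0.005,0,0,0,0,0,0,0,0]

```text
time: 11.35
position: [0.6534, 0.2038, 0.1036]
orientation: [-2.221, -2.221, 0.001]
ft_force: [-0.3, -0.2, -0.0]
finger_gap: 0.0484
grip_force: 31.2
```

Request:
servo_tool:
  commands: [0,0,0,0,0,0.008,0,0,0,0,0,0,0.008,0,0,0,0,0,0,0.008,0,0,0,0,0,0,0.008,0,0,0,0,0,0,0.008,0,0,0,0,0,0,0.007,0,0,0,0,0,0,0.006,0,0,0,0,0,0,0.005,0,0,0,0,0,0,0.004,0,0,0,0,0,0,0,0]

```text
time: 12.35
position: [0.6536, 0.2038, 0.0418]
orientation: [-2.221, -2.221, 0.001]
ft_force: [0.7, 0.2, -0.3]
finger_gap: 0.0485
grip_force: 31.2
```

Request:
servo_tool:
  commands: [0,0,0,0,0,0.001,0,0,0,0,0,0,0.001,0,0,0,0,0,0,0,0,0,0,0,0,0,0,1,0,0,0,0,0,0,1,0,0,0,0,0,0,1,0,0,0,0,0,0,1,0,0,0,0,0,0,1,0,0,0,0,0,0,1,0,0,0,0,0,0,1]

```text
time: 13.35
position: [0.6537, 0.2038, 0.0403]
orientation: [-2.221, -2.221, -0.0]
ft_force: [-0.0, -0.5, 0.4]
finger_gap: 0.0856
grip_force: 0.0
```

Request:
servo_tool:
  commands: [0,0,0,0,0,-0.01,1,0,0,0,0,0,-0.01,1,0,0,0,0,0,-0.02,1,0,0,0,0,0,-0.02,1,0,0,0,0,0,-0.03,1,0,0,0,0,0,-0.03,1,0,0,0,0,0,-0.03,1,0,0,0,0,0,-0.03,1,0,0,0,0,0,0,1,0,0,0,0,0,0,1]

```text
time: 14.35
position: [0.6538, 0.2039, 0.2214]
orientation: [2.221, 2.221, 0.002]
ft_force: [-0.0, 0.1, -0.3]
finger_gap: 0.0853
grip_force: 0.0
```

Run:
```python
from h import *
o=get_obs(); p=o["position"]; print(o["time"],p)
im,d,P=snap("wrist","w4.png")
c,r,z,n=axis(im,d,P,(.652,.204),(0,90,60),(9,255,255)); print("pink",c,r,z,n)
for q in("blue_spool","black_button_a"):
  for g in eyes.regions_of("wrist",q):
    t=P[g["pixels"]&(d>0)]; t=t[t[:,2]>np.percentile(t[:,2],90)-.004]
    print(q,g["conf"],g["rect"],cv2.minEnclosingCircle(t[:,:2].astype(np.float32)),np.median(t[:,2]),im[g["pixels"]].mean(0))
```

```text
14.35 [0.65382521 0.20385216 0.22140893]
pink [0.65253896 0.20351942] 0.019747525453567505 0.06566588140969251 548
blue_spool 0.78 [75.2, 268.1, 50.4, 45.4] ((0.42026421427726746, 0.06470285356044769), 0.02034948207437992) 0.042309636328118384 [87.50288277 84.53811659 95.69891095]
black_button_a 0.91 [71.2, 92.0, 35.6, 33.1] ((0.4348788857460022, 0.2901268005371094), 0.018999719992280006) 0.007291588943101337 [ 64.82302772 109.23027719  60.07782516]
black_button_a 0.76 [30.8, 259.8, 31.1, 27.6] ((0.3429819345474243, 0.08060164004564285), 0.019288338720798492) 0.007246148493012301 [ 68.30487805 108.85365854  65.04420732]
black_button_a 0.6 [79.0, 163.1, 33.2, 31.1] ((0.4277428090572357, 0.21074418723583221), 0.01932322047650814) 0.007206643106671554 [63.53621495 67.18107477 68.54906542]
black_button_a 0.54 [183.9, 318.6, 5.6, 7.8] ((0.5219461917877197, 0.004032507538795471), 0.010358353145420551) 0.007393254644065704 [48.41304348 50.52173913 51.54347826]
```

The pink spool is home: top at 0.0657, centred. Next is the blue spool.

Request:
servo_tool:
  commands: [0,0,0,-0.017,-0.029,0,1,0,0,0,-0.017,-0.029,0,1,0,0,0,-0.017,-0.029,0,1,0,0,0,-0.017,-0.029,0,1,0,0,0,-0.017,-0.029,0,1,0,0,0,-0.017,-0.029,0,1,0,0,0,-0.017,-0.029,0,1,0,0,0,-0.02,-0.03,0,1,0,0,0,0,0,0,1,0,0,0,0,0,0,1]

```text
time: 15.5
position: [0.4208, 0.0647, 0.2204]
orientation: [-2.222, -2.221, -0.0]
ft_force: [0.8, 0.5, 0.3]
finger_gap: 0.0858
grip_force: 0.0
```

Request:
servo_tool:
  commands: [0,0,0,0,0,0.015,1,0,0,0,0,0,0.015,1,0,0,0,0,0,0.015,1,0,0,0,0,0,0.015,1,0,0,0,0,0,0.015,1,0,0,0,0,0,0.015,1,0,0,0,0,0,0.015,1,0,0,0,0,0,0.015,1,0,0,0,0,0,0,1,0,0,0,0,0,0,1]

```text
time: 16.5
position: [0.421, 0.0652, 0.1003]
orientation: [-2.221, -2.222, 0.0]
ft_force: [-0.6, 0.7, 0.1]
finger_gap: 0.0853
grip_force: 0.0
```

Run:
```python
from h import *
o=get_obs(); p=o["position"]; print(o["time"],p)
im,d,P=snap("wrist","w5.png")
for q in("blue_spool",):
  for g in eyes.regions_of("wrist",q):
    t=P[g["pixels"]&(d>0)]; t=t[abs(t[:,2]-.042)<.004]
    if len(t)>9: print(q,g["conf"],g["rect"],cv2.minEnclosingCircle(t[:,:2].astype(np.float32)),np.median(t[:,2]))
```

```text
16.5 [0.42096569 0.06518166 0.10027581]
blue_spool 0.62 [253.1, 185.8, 55.0, 67.4] ((0.4205065667629242, 0.06437930464744568), 0.0200017262250185) 0.042428424533106406
```

Request:
servo_tool:
  commands: [0,0,0,-0.0005,0,0.012,1,0,0,0,0,0,0.012,1,0,0,0,0,0,0.012,1,0,0,0,0,0,0.012,1,0,0,0,0,0,0.012,1,0,0,0,0,0,0.012,1,0,0,0,0,0,0.01,1,0,0,0,0,0,0,1,0,0,0,0,0,0,1,0,0,0,0,0,0,1]

```text
time: 17.6
position: [0.421, 0.0643, 0.0189]
orientation: [2.221, 2.221, 0.001]
ft_force: [-0.2, 0.9, 0.5]
finger_gap: 0.0859
grip_force: 0.0
```

Request:
servo_tool:
  commands: [0,0,0,0,0,0,0,0,0,0,0,0,0,0,0,0,0,0,0,0,0,0,0,0,0,0,0,0,0,0,0,0,0,0,0,0,0,0,0,0,0,0,0,0,0,0,0,0,0,0,0,0,0,0,0,0,0,0,0,0,0,0,0,0,0,0,0,0,0,0]

```text
time: 18.6
position: [0.4208, 0.0643, 0.0186]
orientation: [2.221, 2.221, 0.001]
ft_force: [-0.6, 0.4, 10.3]
finger_gap: 0.0386
grip_force: 28.9
```

Request:
servo_tool:
  commands: [0,0,0,0,0,-0.015,0,0,0,0,0,0,-0.015,0,0,0,0,0,0,-0.015,0,0,0,0,0,0,-0.015,0,0,0,0,0,0,-0.015,0,0,0,0,0,0,-0.015,0,0,0,0,0,0,-0.015,0,0,0,0,0,0,-0.015,0,0,0,0,0,0,-0.015,0,0,0,0,0,0,0,0]

```text
time: 19.6
position: [0.4212, 0.0643, 0.1546]
orientation: [2.221, 2.22, 0.003]
ft_force: [-0.2, -0.1, -1.0]
finger_gap: 0.0384
grip_force: 30.2
```

Run:
```python
from h import *
o=get_obs(); p=o["position"]; print(o["time"],p,o["finger_gap"])
im,d,P=snap("wrist","w6.png")
print(axis(im,d,P,p,(110,80,30),(135,255,255)))
for g in eyes.regions_of("wrist","blue_spool"):
    t=P[g["pixels"]&(d>0)]; z=np.percentile(t[:,2],85); t=t[abs(t[:,2]-z)<.004]
    if len(t)>9: print(g["conf"],g["rect"],cv2.minEnclosingCircle(t[:,:2].astype(np.float32)),np.median(t[:,2]))
```

```text
19.6 [0.42120245 0.06428521 0.15458703] 0.03842554104317633
(array([0.41999036, 0.06387531]), 0.017528139054775238, np.float64(0.17856961074210842), 2143)
0.67 [237.4, 215.5, 85.0, 111.9] ((0.41953474283218384, 0.06445697695016861), 0.020396020263433456) 0.17825935956329098
0.22 [267.6, 6.4, 42.2, 54.1] ((0.42785075306892395, 0.2107025682926178), 0.01900128647685051) 0.0072872358972162566
```

View pics/w6.png

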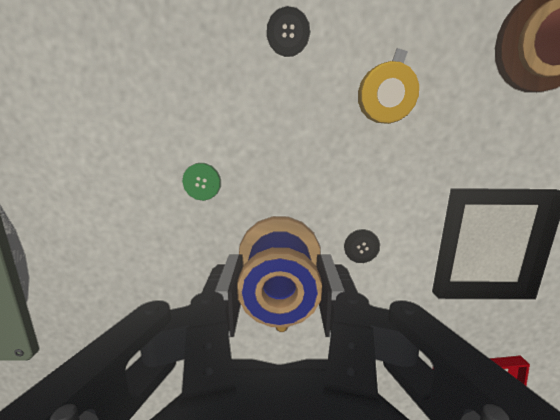

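The blue spool is held upright, bore at (279,290). I'll carry it to the stand.

Request:
servo_tool:
  commands: [0,0,0,0.017,0.029,0,0,0,0,0,0.017,0.029,0,0,0,0,0,0.017,0.029,0,0,0,0,0,0.017,0.029,0,0,0,0,0,0.017,0.029,0,0,0,0,0,0.017,0.029,0,0,0,0,0,0.017,0.029,0,0,0,0,0,0.02,0.029,0,0,0,0,0,0,0,0,0,0,0,0,0,0,0,0]

```text
time: 20.7
position: [0.6522, 0.2035, 0.1514]
orientation: [-2.22, -2.222, 0.003]
ft_force: [-0.3, 0.1, -0.5]
finger_gap: 0.0382
grip_force: 30.4
```

Run:
```python
from h import *
o=get_obs(); p=o["position"]; print(o["time"],p,o["finger_gap"])
im,d,P=snap("wrist")
print(axis(im,d,P,p,(110,80,30),(135,255,255)))
```

```text
20.7 [0.65222857 0.20345205 0.15140261] 0.03821665809096525
(array([0.65101051, 0.20320258]), 0.017542457208037376, np.float64(0.1752877192604541), 2148)
```

Request:
servo_tool:
  commands: [0,0,0,0.0003,0.0012,0.01,0,0,0,0,0,0,0.01,0,0,0,0,0,0,0.008,0,0,0,0,0,0,0.005,0,0,0,0,0,0,0.004,0,0,0,0,0,0,0.004,0,0,0,0,0,0,0.004,0,0,0,0,0,0,0.004,0,0,0,0,0,0,0,0,0,0,0,0,0,0,0]

```text
time: 21.75
position: [0.654, 0.2037, 0.1044]
orientation: [-2.221, -2.221, -0.0]
ft_force: [-0.5, -0.5, -0.9]
finger_gap: 0.0379
grip_force: 30.4
```

Request:
servo_tool:
  commands: [0,0,0,0,0,0.004,0,0,0,0,0,0,0.004,0,0,0,0,0,0,0.004,0,0,0,0,0,0,0.003,0,0,0,0,0,0,0.002,0,0,0,0,0,0,0.0015,0,0,0,0,0,0,0.001,0,0,0,0,0,0,0,0,0,0,0,0,0,0,0,0,0,0,0,0,0,0]

```text
time: 22.75
position: [0.654, 0.2036, 0.0849]
orientation: [-2.221, -2.221, -0.0]
ft_force: [-0.2, -1.0, -0.0]
finger_gap: 0.0385
grip_force: 30.4
```

Request:
servo_tool:
  commands: [0,0,0,0,0,0.001,0,0,0,0,0,0,0.0007,0,0,0,0,0,0,0,0,0,0,0,0,0,0,1,0,0,0,0,0,0,1,0,0,0,0,0,0,1,0,0,0,0,0,0,1,0,0,0,0,0,0,1,0,0,0,0,0,0,1,0,0,0,0,0,0,1]

```text
time: 23.75
position: [0.6539, 0.2036, 0.0831]
orientation: [-2.221, -2.221, 0.0]
ft_force: [-0.6, 0.3, 0.9]
finger_gap: 0.0857
grip_force: 0.0
```

Request:
servo_tool:
  commands: [0,0,0,0,0,-0.01,1,0,0,0,0,0,-0.01,1,0,0,0,0,0,-0.02,1,0,0,0,0,0,-0.02,1,0,0,0,0,0,-0.02,1,0,0,0,0,0,-0.02,1,0,0,0,0,0,-0.02,1,0,0,0,0,0,-0.02,1,0,0,0,0,0,0,1,0,0,0,0,0,0,1]

```text
time: 24.75
position: [0.654, 0.2036, 0.2239]
orientation: [2.221, 2.221, 0.001]
ft_force: [0.4, -0.4, -0.8]
finger_gap: 0.0851
grip_force: 0.0
```

Run:
```python
from h import *
o=get_obs(); p=o["position"]; print(o["time"],p,o["finger_gap"])
im,d,P=snap("wrist")
print(axis(im,d,P,(.652,.204),(110,80,30),(135,255,255)))
```

```text
24.75 [0.65398117 0.20363734 0.2238847 ] 0.08513558303229006
(array([0.65297747, 0.20338866]), 0.01705092191696167, np.float64(0.10769699306575545), 544)
```

Both spools are seated (blue top at 0.1077). Next is black button B.

Request:
servo_tool:
  commands: [0,0,0,0.001,-0.028,0,1,0,0,0,0.001,-0.028,0,1,0,0,0,0.001,-0.028,0,1,0,0,0,0.001,-0.028,0,1,0,0,0,0.001,-0.028,0,1,0,0,0,0.001,-0.028,0,1,0,0,0,0.001,-0.028,0,1,0,0,0,0.001,-0.029,0,1,0,0,0,0,0,0,1,0,0,0,0,0,0,1]

```text
time: 25.8
position: [0.4289, 0.2116, 0.2232]
orientation: [2.221, 2.222, -0.0]
ft_force: [1.0, 0.8, 0.8]
finger_gap: 0.0849
grip_force: 0.0
```

Request:
servo_tool:
  commands: [0,0,0,0,0,0.02,1,0,0,0,0,0,0.02,1,0,0,0,0,0,0.02,1,0,0,0,0,0,0.02,1,0,0,0,0,0,0.02,1,0,0,0,0,0,0.02,1,0,0,0,0,0,0.02,0.8,0,0,0,0,0,0.01,0.8,0,0,0,0,0,0,0.8,0,0,0,0,0,0,0.8]

```text
time: 26.8
position: [0.4293, 0.2116, 0.0735]
orientation: [2.222, 2.221, 0.0]
ft_force: [0.2, 0.4, 0.6]
finger_gap: 0.0681
grip_force: 0.0
```

```bash
cat >> h.py <<'E'
def button(c0,fn=None):
    o=get_obs(); p=o["position"]; print(round(float(o["time"]),2),p.round(4),round(float(o["finger_gap"]),4))
    im,d,P=snap("wrist",fn)
    for g in eyes.regions_of("wrist","black_button_a")+eyes.regions_of("wrist","red_button"):
        t=P[g["pixels"]&(d>0)]; t=t[t[:,2]>np.percentile(t[:,2],80)-.003]
        if len(t)<10: continue
        c,r=cv2.minEnclosingCircle(t[:,:2].astype(np.float32))
        if np.hypot(c[0]-c0[0],c[1]-c0[1])<.07: print(round(g["conf"],2),g["rect"],np.round(c,4),round(r,4),"z",np.median(t[:,2]).round(4),im[g["pixels"]].mean(0).round(),"tx,ty",np.round([c[1]-p[1],c[0]-p[0]],4))
E
python3 -c "
from h import *
button((.4285,.2115),'w7.png')"
```

```text
26.8 [0.4293 0.2116 0.0735] 0.0681
0.88 [254.0, 200.1, 53.2, 50.0] [0.4277 0.2115] 0.0189 z 0.0074 [59. 62. 64.] tx,ty [-0.0002 -0.0015]
```

View pics/w7.png

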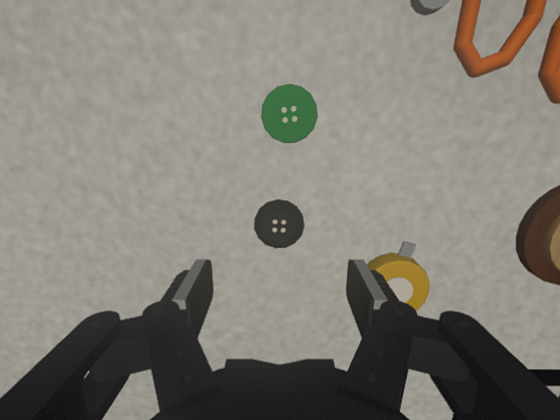

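The black button is centred at (279,224), with the green look-alike clear of it at (289,113). I'll check where the fingertips really end before reaching down.

Run:
```python
from h import *
o=get_obs(); p=o["position"]
im,d,P=snap("wrist")
R=Ro.from_rotvec(o["orientation"]).as_matrix()
T=(P-p)@R
m=(d>0)&(d<.2)&(np.arange(420)[:,None]<300)&(np.arange(420)[:,None]>255)
for s in(-1,1):
    t=T[m&(T[...,1]*s>0)&(abs(T[...,1])<.06)&(T[...,2]>-.05)]; print(len(t),"tool z max",np.sort(t[:,2])[-20::5],"y",np.percentile(abs(t[:,1]),[2,50,98]),"x",t[:,0].min(),t[:,0].max())
```

```text
1454 tool z max [-0.00879512 -0.00831643 -0.00812972 -0.00761899] y [0.03506802 0.03738283 0.04834794] x -0.01149187415847694 0.011404874354271724
1450 tool z max [-0.00890915 -0.00870006 -0.00824162 -0.00778841] y [0.03271544 0.0350253  0.04611203] x -0.011239946908681978 0.011331570695202351
```

Request:
servo_tool:
  commands: [0,0,0,0,0,0.01,0.65,0,0,0,0,0,0.01,0.65,0,0,0,0,0,0.01,0.65,0,0,0,0,0,0.01,0.65,0,0,0,0,0,0.01,0.65,0,0,0,0,0,0.01,0.65,0,0,0,0,0,0.008,0.65,0,0,0,0,0,0.005,0.65,0,0,0,0,0,0,0.65,0,0,0,0,0,0,0.65]

```text
time: 28.0
position: [0.429, 0.2117, 0.0003]
orientation: [-2.221, -2.221, -0.0]
ft_force: [0.2, -0.1, 0.2]
finger_gap: 0.0557
grip_force: 0.0
```

Request:
servo_tool:
  commands: [0,0,0,0,0,0,0.4,0,0,0,0,0,0,0.4,0,0,0,0,0,0,0.4,0,0,0,0,0,0,0.4,0,0,0,0,0,0,0.3,0,0,0,0,0,0,0.3,0,0,0,0,0,0,0.3,0,0,0,0,0,0,0.3,0,0,0,0,0,0,0.3,0,0,0,0,0,0,0.3]

```text
time: 29.0
position: [0.4292, 0.2117, 0.0007]
orientation: [2.221, 2.221, 0.001]
ft_force: [-0.1, -0.6, 8.4]
finger_gap: 0.0362
grip_force: 29.1
```

Request:
servo_tool:
  commands: [0,0,0,0,0,-0.01,0.3,0,0,0,0,0,-0.015,0.3,0,0,0,0,0,-0.015,0.3,0,0,0,0,0,-0.015,0.3,0,0,0,0,0,-0.015,0.3,0,0,0,0,0,-0.015,0.3,0,0,0,0,0,-0.015,0.3,0,0,0,0,0,-0.01,0.3,0,0,0,0,0,0,0.3,0,0,0,0,0,0,0.3]

```text
time: 30.0
position: [0.4289, 0.2116, 0.11]
orientation: [-2.221, -2.221, -0.0]
ft_force: [0.3, -0.1, -1.6]
finger_gap: 0.0361
grip_force: 30.0
```

Request:
servo_tool:
  commands: [0,0,0,-0.021,0.027,0,0.3,0,0,0,-0.021,0.027,0,0.3,0,0,0,-0.021,0.027,0,0.3,0,0,0,-0.022,0.027,0,0.3,0,0,0,-0.022,0.027,0,0.3,0,0,0,-0.022,0.028,0,0.3,0,0,0,-0.022,0.028,0,0.3,0,0,0,-0.021,0.028,0,0.3,0,0,0,0,0,0,0.3,0,0,0,0,0,0,0.3]

```text
time: 31.0
position: [0.6475, 0.0395, 0.1088]
orientation: [-2.221, -2.22, 0.002]
ft_force: [-0.3, 1.0, -0.1]
finger_gap: 0.0359
grip_force: 30.1
```

```bash
python3 -c "
from h import *
o=get_obs(); p=o['position'];print(p,o['time'])
im,d,P=snap('wrist','w8.png')
for g in eyes.regions_of('wrist','black_tray')[:2]:
    t=P[g['pixels']&(d>0)]; t=t[(t[:,2]>.010)&(t[:,2]<.018)]; print(g['conf'],g['rect'],cv2.minAreaRect(t[:,:2].astype(np.float32)))
"
```

```text
[0.6474646  0.03946634 0.10880505] 31.0
0.59 [213.9, 173.4, 133.1, 129.8] ((0.6467221975326538, 0.011683762073516846), (0.12057197839021683, 0.10650435090065002), 89.45356750488281)
```

View pics/w8.png

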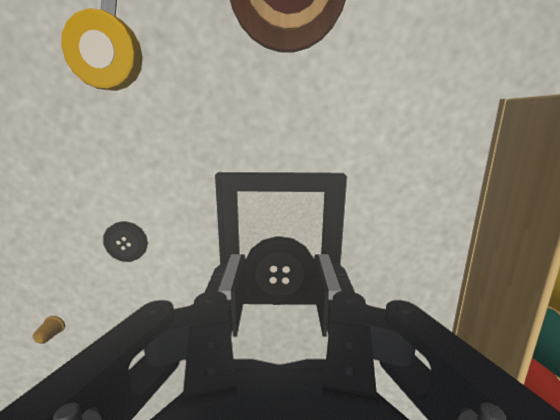

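The button is held flat at (280,274), above the black tray. I'll lower it, release and rise.

Request:
servo_tool:
  commands: [0,0,0,0,0,0.015,0.3,0,0,0,0,0,0.015,0.3,0,0,0,0,0,0.015,0.3,0,0,0,0,0,0.015,0.3,0,0,0,0,0,0.015,0.3,0,0,0,0,0,0.01,0.3,0,0,0,0,0,0.01,0.3,0,0,0,0,0,0.006,0.3,0,0,0,0,0,0.003,0.3,0,0,0,0,0,0,0.3]

```text
time: 32.1
position: [0.648, 0.0397, 0.006]
orientation: [-2.221, -2.221, -0.0]
ft_force: [0.6, 0.8, -0.6]
finger_gap: 0.0356
grip_force: 30.1
```

Request:
servo_tool:
  commands: [0,0,0,0,0,0,0.5,0,0,0,0,0,0,0.5,0,0,0,0,0,0,0.55,0,0,0,0,0,0,0.55,0,0,0,0,0,-0.005,0.55,0,0,0,0,0,-0.015,0.55,0,0,0,0,0,-0.02,0.55,0,0,0,0,0,-0.025,0.55,0,0,0,0,0,-0.025,0.55,0,0,0,0,0,0,0.65]

```text
time: 33.1
position: [0.6495, 0.0398, 0.1006]
orientation: [2.219, 2.219, 0.007]
ft_force: [-0.5, 0.9, 0.3]
finger_gap: 0.0548
grip_force: 0.0
```

```bash
python3 -c "
from h import *
button((.6475,.0395))
button((.5085,.010))"
```

```text
33.1 [0.6495 0.0398 0.1006] 0.0548
0.81 [254.9, 192.5, 46.0, 43.1] [0.6469 0.0394] 0.0189 z 0.0104 [59. 63. 64.] tx,ty [-0.0005 -0.0026]
33.25 [0.6478 0.0395 0.0964] 0.0555
0.96 [93.8, 223.5, 45.6, 41.4] [0.5083 0.0098] 0.0195 z 0.0073 [72. 75. 77.] tx,ty [-0.0298 -0.1395]
```

Button B lies flat in the tray (top at 0.0104). Now button A.

Request:
servo_tool:
  commands: [0,0,0,-0.004,-0.018,0,0.65,0,0,0,-0.004,-0.018,0,0.65,0,0,0,-0.004,-0.018,0,0.65,0,0,0,-0.004,-0.018,0,0.65,0,0,0,-0.004,-0.018,0,0.65,0,0,0,-0.004,-0.017,0,0.65,0,0,0,-0.004,-0.016,0,0.65,0,0,0,-0.002,-0.016,0,0.65,0,0,0,0,0,0,0.65,0,0,0,0,0,0,0.65]

```text
time: 34.4
position: [0.5093, 0.0097, 0.096]
orientation: [-2.221, -2.221, -0.0]
ft_force: [-0.4, -0.2, 0.2]
finger_gap: 0.0555
grip_force: 0.0
```

Request:
servo_tool:
  commands: [0,0,0,0,0,0.015,0.65,0,0,0,0,0,0.015,0.65,0,0,0,0,0,0.01,0.65,0,0,0,0,0,0.01,0.65,0,0,0,0,0,0.005,0.65,0,0,0,0,0,0.005,0.65,0,0,0,0,0,0,0.65,0,0,0,0,0,0,0.65,0,0,0,0,0,0,0.65,0,0,0,0,0,0,0.65]

```text
time: 35.4
position: [0.5091, 0.0096, 0.0364]
orientation: [2.221, 2.221, 0.001]
ft_force: [-0.1, -0.4, -0.5]
finger_gap: 0.0554
grip_force: 0.0
```

```bash
python3 -c "
from h import *
button((.5085,.010))"
```

```text
35.4 [0.5091 0.0096 0.0364] 0.0554
0.68 [251.2, 214.2, 58.8, 53.2] [0.5081 0.0099] 0.019 z 0.0074 [64. 67. 69.] tx,ty [ 0.0003 -0.001 ]
```

Request:
servo_tool:
  commands: [0,0,0,0,0,0.01,0.65,0,0,0,0,0,0.01,0.65,0,0,0,0,0,0.008,0.65,0,0,0,0,0,0.005,0.65,0,0,0,0,0,0.003,0.65,0,0,0,0,0,0,0.65,0,0,0,0,0,0,0.3,0,0,0,0,0,0,0.3,0,0,0,0,0,0,0.3,0,0,0,0,0,0,0.3]

```text
time: 36.55
position: [0.5091, 0.0096, 0.0006]
orientation: [2.221, 2.221, 0.001]
ft_force: [-1.7, 0.8, 6.5]
finger_gap: 0.0359
grip_force: 29.6
```

Request:
servo_tool:
  commands: [0,0,0,0,0,0,0.3,0,0,0,0,0,0,0.3,0,0,0,0,0,-0.01,0.3,0,0,0,0,0,-0.015,0.3,0,0,0,0,0,-0.015,0.3,0,0,0,0,0,-0.015,0.3,0,0,0,0,0,-0.015,0.3,0,0,0,0,0,-0.015,0.3,0,0,0,0,0,-0.015,0.3,0,0,0,0,0,0,0.3]

```text
time: 37.55
position: [0.5097, 0.0096, 0.1022]
orientation: [2.22, 2.22, 0.003]
ft_force: [0.5, -0.7, -0.8]
finger_gap: 0.0357
grip_force: 30.0
```

Request:
servo_tool:
  commands: [0,0,0,-0.003,0.018,0,0.3,0,0,0,-0.003,0.018,0,0.3,0,0,0,-0.003,0.018,0,0.3,0,0,0,-0.003,0.018,0,0.3,0,0,0,-0.003,0.018,0,0.3,0,0,0,-0.003,0.017,0,0.3,0,0,0,-0.003,0.016,0,0.3,0,0,0,-0.003,0.016,0,0.3,0,0,0,0,0,0,0.3,0,0,0,0,0,0,0.3]

```text
time: 38.55
position: [0.6474, -0.0143, 0.0996]
orientation: [-2.221, -2.221, 0.001]
ft_force: [-1.0, -0.3, 0.2]
finger_gap: 0.0362
grip_force: 30.1
```

Request:
servo_tool:
  commands: [0,0,0,0,0,0.015,0.3,0,0,0,0,0,0.015,0.3,0,0,0,0,0,0.015,0.3,0,0,0,0,0,0.015,0.3,0,0,0,0,0,0.01,0.3,0,0,0,0,0,0.01,0.3,0,0,0,0,0,0.008,0.3,0,0,0,0,0,0.004,0.3,0,0,0,0,0,0.002,0.3,0,0,0,0,0,0,0.3]

```text
time: 39.55
position: [0.648, -0.0143, 0.0062]
orientation: [2.221, 2.221, 0.0]
ft_force: [-0.9, -0.3, -0.4]
finger_gap: 0.0357
grip_force: 30.1
```

Request:
servo_tool:
  commands: [0,0,0,0,0,0,0.5,0,0,0,0,0,0,0.5,0,0,0,0,0,0,0.55,0,0,0,0,0,0,0.55,0,0,0,0,0,-0.005,0.55,0,0,0,0,0,-0.015,0.55,0,0,0,0,0,-0.02,0.55,0,0,0,0,0,-0.025,0.55,0,0,0,0,0,-0.025,0.55,0,0,0,0,0,0,0.65]

```text
time: 40.55
position: [0.6495, -0.0143, 0.1005]
orientation: [2.219, 2.219, 0.006]
ft_force: [0.9, -0.9, 0.3]
finger_gap: 0.0557
grip_force: 0.0
```

```bash
python3 -c "
from h import *
button((.6475,.0125))"
```

```text
40.55 [ 0.6495 -0.0143  0.1005] 0.0557
0.62 [253.8, 194.2, 47.3, 40.1] [ 0.6471 -0.0142] 0.0191 z 0.0104 [63. 67. 68.] tx,ty [ 0.     -0.0024]
0.57 [250.7, 121.1, 53.6, 55.3] [0.647  0.0392] 0.0189 z 0.0104 [63. 66. 68.] tx,ty [ 0.0535 -0.0025]
```

Both black buttons lie flat side by side. Now the red one.

Request:
servo_tool:
  commands: [0,0,0,-0.025,-0.027,0,0.65,0,0,0,-0.025,-0.027,0,0.65,0,0,0,-0.025,-0.027,0,0.65,0,0,0,-0.025,-0.027,0,0.65,0,0,0,-0.025,-0.027,0,0.65,0,0,0,-0.025,-0.027,0,0.65,0,0,0,-0.025,-0.028,0,0.65,0,0,0,-0.025,-0.028,0,0.65,0,0,0,0,0,0,0.65,0,0,0,0,0,0,0.65]

```text
time: 41.7
position: [0.4296, -0.2147, 0.0959]
orientation: [-2.222, -2.22, 0.0]
ft_force: [0.5, -0.1, -1.0]
finger_gap: 0.0555
grip_force: 0.0
```

```bash
python3 -c "
from h import *
button((.43,-.214))"
```

```text
41.7 [ 0.4296 -0.2147  0.0959] 0.0555
0.59 [259.0, 191.9, 45.5, 44.8] [ 0.4281 -0.215 ] 0.0189 z 0.0074 [ 58.  60. 127.] tx,ty [-0.0003 -0.0015]
```

Request:
servo_tool:
  commands: [0,0,0,0,0,0.015,0.65,0,0,0,0,0,0.015,0.65,0,0,0,0,0,0.015,0.65,0,0,0,0,0,0.015,0.65,0,0,0,0,0,0.01,0.65,0,0,0,0,0,0.01,0.65,0,0,0,0,0,0.008,0.65,0,0,0,0,0,0.005,0.65,0,0,0,0,0,0.0025,0.65,0,0,0,0,0,0,0.65]

```text
time: 42.85
position: [0.4299, -0.2144, 0.0005]
orientation: [-2.221, -2.221, 0.0]
ft_force: [0.0, 0.2, 0.3]
finger_gap: 0.0555
grip_force: 0.0
```

Request:
servo_tool:
  commands: [0,0,0,0,0,0,0.4,0,0,0,0,0,0,0.3,0,0,0,0,0,0,0.3,0,0,0,0,0,0,0.3,0,0,0,0,0,0,0.3,0,0,0,0,0,0,0.3,0,0,0,0,0,0,0.3,0,0,0,0,0,0,0.3,0,0,0,0,0,0,0.3,0,0,0,0,0,0,0.3]

```text
time: 43.85
position: [0.4301, -0.2145, 0.0011]
orientation: [2.221, 2.221, 0.0]
ft_force: [-1.6, 0.4, 6.9]
finger_gap: 0.0358
grip_force: 29.2
```

Request:
servo_tool:
  commands: [0,0,0,0,0,-0.01,0.3,0,0,0,0,0,-0.015,0.3,0,0,0,0,0,-0.015,0.3,0,0,0,0,0,-0.015,0.3,0,0,0,0,0,-0.015,0.3,0,0,0,0,0,-0.015,0.3,0,0,0,0,0,-0.015,0.3,0,0,0,0,0,0,0.3,0,0,0,0,0,0,0.3,0,0,0,0,0,0,0.3]

```text
time: 44.85
position: [0.4297, -0.2143, 0.1003]
orientation: [-2.221, -2.221, 0.0]
ft_force: [-0.1, 0.3, -0.6]
finger_gap: 0.0357
grip_force: 30.0
```

Request:
servo_tool:
  commands: [0,0,0,0.002,0.03,0,0.3,0,0,0,0.002,0.03,0,0.3,0,0,0,0.002,0.03,0,0.3,0,0,0,0.002,0.03,0,0.3,0,0,0,0.002,0.03,0,0.3,0,0,0,0.002,0.03,0,0.3,0,0,0,0.001,0.03,0,0.3,0,0,0,0.001,0.03,0,0.3,0,0,0,0,0,0,0.3,0,0,0,0,0,0,0.3]

```text
time: 45.85
position: [0.6695, -0.2, 0.0993]
orientation: [-2.22, -2.221, 0.002]
ft_force: [-1.3, 0.7, -0.8]
finger_gap: 0.0357
grip_force: 30.1
```

Request:
servo_tool:
  commands: [0,0,0,0,0,0.015,0.3,0,0,0,0,0,0.015,0.3,0,0,0,0,0,0.015,0.3,0,0,0,0,0,0.015,0.3,0,0,0,0,0,0.01,0.3,0,0,0,0,0,0.01,0.3,0,0,0,0,0,0.008,0.3,0,0,0,0,0,0.004,0.3,0,0,0,0,0,0.002,0.3,0,0,0,0,0,0,0.3]

```text
time: 46.85
position: [0.67, -0.2004, 0.0066]
orientation: [2.221, 2.221, 0.0]
ft_force: [1.3, 0.4, -0.5]
finger_gap: 0.0358
grip_force: 30.1
```

Request:
servo_tool:
  commands: [0,0,0,0,0,0,0.5,0,0,0,0,0,0,0.5,0,0,0,0,0,0,0.55,0,0,0,0,0,0,0.55,0,0,0,0,0,-0.005,0.55,0,0,0,0,0,-0.02,0.55,0,0,0,0,0,-0.03,0.55,0,0,0,0,0,-0.04,0.55,0,0,0,0,0,-0.04,0.55,0,0,0,0,0,0,0.65]

```text
time: 47.85
position: [0.6721, -0.2008, 0.1489]
orientation: [2.217, 2.216, 0.008]
ft_force: [-0.0, 0.2, -0.1]
finger_gap: 0.0554
grip_force: 0.0
```

Run:
```python
from h import *
button((.6695,-.2))
for cam in("scene","side"):
  im,d,P=snap(cam,cam+"2.png"); f=d>0
  for n,c,z0,z1,r in [("blue top",(.652,.204),.103,.113,.025),("A",(.6475,-.0142),.006,.0115,.022),("B",(.6475,.0392),.006,.0115,.022),("red",(.6695,-.2),.006,.0115,.022),("thim",(.4235,-.0785),.012,.026,.02),("tape",(.518,.1615),.012,.02,.035)]:
    q=P[f&(np.hypot(P[...,0]-c[0],P[...,1]-c[1])<r)&(P[...,2]>z0)&(P[...,2]<z1)]
    if len(q)>5: print(cam,n,len(q),np.round(cv2.minEnclosingCircle(q[:,:2].astype(np.float32))[0],4),np.median(q[:,2]).round(4))
```

```text
47.85 [ 0.6721 -0.2008  0.1489] 0.0554
0.93 [258.9, 181.7, 40.5, 36.5] [ 0.6689 -0.2008] 0.0188 z 0.0104 [ 57.  58. 137.] tx,ty [-0.     -0.0032]
scene blue top 186 [0.6532 0.2031] 0.1058
scene A 252 [ 0.6475 -0.0138] 0.0094
scene B 226 [0.6476 0.0388] 0.009
scene red 413 [ 0.6702 -0.2012] 0.0086
scene tape 261 [0.5174 0.1615] 0.0151
side blue top 400 [0.6524 0.2065] 0.1076
side A 178 [ 0.6464 -0.0123] 0.0102
side B 212 [0.6467 0.0418] 0.0101
side red 116 [ 0.6684 -0.1992] 0.0101
side thim 65 [ 0.4233 -0.0762] 0.0187
side tape 673 [0.5175 0.1638] 0.0164
```

View pics/side2.png

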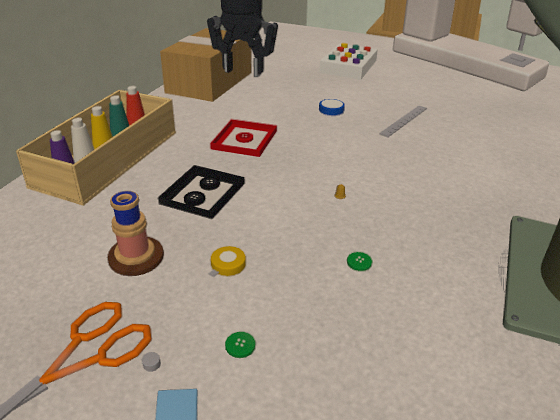

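The picture shows both spools stacked upright on the stand at (128,235) and the black buttons flat in the black tray at (209,183) and (195,199). The red button is in the red tray at (244,138). The tape measure at (228,261) and the thimble at (340,191) have not moved.

```bash
python3 -c "
from rig import order
print(order.job_done())"
```

```text
the job is handed in; nothing more can be done
None
```

The job is handed in with no verdict returned; by the last camera check both spools were stacked on the spindle, all three buttons flat in their trays, and the tape measure and thimble unmoved, at about 48 s of the 128 s allowed.

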